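# Fill the empty place on the gingerbread board

### The job

The white cake board has three pencilled places in a row, two of which already have a gingerbread house front. Take the loose house front (the one with a pointed gable, not the plain rectangular panel) from the table beside the board and lay it flat in whichever place is empty, centred and square in its outline, with the point towards either end. Gingerbread breaks: set it down rather than drop it, and do not shift the two house fronts already there.

Things in the scene. Friction and masses are not known exactly. Their poses are not given: they have to be found in the camera images.
- board: white flat cake board, fixed, 160 (its x) by 360 (its y) by 4 thick. Origin: centre of its underside, on the table; z up. On its top three pencilled rectangles, 126 (x) by 78 (y), in a row along its y, centred at x = 0, y = -115, 0 and +115 mm. Two hold a house front lying along the board's x; which one is empty (a few tiny crumbs in it) differs between starts.
- front_a_center (a point): a house front lying on the board (underside 4 mm over the table), in any of the three places. Brown gingerbread slab 105 long, 60 wide, 12 thick, 55 g. Point: its centre, half-way up. x along its length towards the pointed gable, y across its width, z up. Its long sides are parallel from 52 mm behind the centre to 22 mm ahead of it, then a 90 degree gable closes to a point. Embossed door and round window.
- front_b_center (a point): second house front on the board, in another of the three places; same size, point and axes as front_a. Fronts in neighbouring places have about 55 mm between their long sides.
- front_loose_center (a point): the loose house front, flat on the table to the left or right of the board, turned up to 50 degrees; same size, point and axes as front_a (105 x 60 x 12 mm, centre 6 mm over the table). A plain rectangular brown panel, 105 x 60 x 12 mm, lies on the other side of the board and is not needed.
There are look-alikes about, which are no part of the job. Leave any blue or red look-alike of the part that bears front_loose_center alone.

How it is judged:
By the outcome, as a careful person would: the job done as asked, in the order asked, and still so for the second after the job is handed in, with the robot touching nothing.
It also fails if it takes over 38 s, if anything falls off the work surface, if the arm or the gripper's body presses on something with over 40 N, if the wrist force passes 120 N, or if a joint passes its speed limit or range.

### The arm

A 7-joint arm with a two-finger parallel gripper is mounted at the origin on the work surface. World frame = base frame: x ahead of the robot, y to its left, z up, the work surface at z = 0. Lengths are in m, angles in rad, forces in N, time in s.
With the tool pointing down it reaches from about 0.425 to 0.875 m from the base axis. Payload 4.7 kg.
Tool frame: the origin (TCP) lies on the centre line of the jaws, within the pads' length; the fingertips stand ahead of it and the grasp point (between the pads) lies 2 mm behind it (nose_length is the z of the fingertips in the tool frame, in m); z points along the fingers, y is the line along which they close (so a half turn about z gives the same grasp; the last joint's range is limited). The gripper opens to 87 mm and grips with 3 to 60 N. Pads are 19 mm wide; open, the fingers measure 117 mm over their backs; the gripper's body (75 mm by 190 mm) begins 51 mm behind the grasp point.
Start: joints at [1.15, 0.321, -0.07, 1.45, 0.023, 1.371, -0.057], TCP at [0.274, -0.59, 0.24] pointing down, gripper open.
Joint ranges: [-2.86, 2.86], [-0.3, 2.09], [-1.38, 1.24], [0.06, 2.45], [-1.56, 4.7], [0.09, 2.05], [-2.69, 2.69]. Speed limits (rad/s): [2.57, 2.57, 3.14, 3.14, 3.14, 3.14, 3.14].

### API

Orientations are given as a rotation vector (axis times angle).
In Python, from bench import * gives the robot as it stands.
- The arm moves only by the tool send_rows, never from a script. Its arguments are lists of equal length, an entry for each row: "xyz": the shift along the tool's x, y, z in mm, a list of three; "dr": the turn, a rotation vector about the tool's x, y, z in rad, a list of three. A call has exactly 10 rows; each row is the pose to reach, as a shift and turn from the pose commanded when the call began, along the tool's axes at that moment; what a row does not reach only later rows make up. A row lasts 1/12 s, in which the tool goes at most 41.7 mm and 7.16 degrees, less where a joint would pass 70% of its speed; a pose out of reach is approached as far as the arm can. A call with a gripper value outside its range is refused whole. "jaw" is the finger opening in mm, from 0 to 87, set as the call begins (left out, the last holds). The fingers move at their own pace and stop on an object; "grip_force" is the grip in N (left out, the last holds). Time passes only in rows, so rows that repeat a pose let the fingers close, or fill a call up. It gives the time, the measured TCP pose, the force, the opening and the grip force at its end, in the units of the state.
- get_state(): the state, without advancing time (a new reading comes with each control period).
- get_image(name): name is "scene" or "top"; returns the picture (480x640x3 uint8, red, green, blue); there is no depth.
- calibration(name): a dict with "vfov" (degrees; the focal length in pixels is half the picture's height over the tangent of half this angle, whatever the lens; pixels are square), "cx", "cy" (the principal point, pixels), "rvec" (rotation vector, rad) and "tvec" (3), from world to camera coordinates, as OpenCV has them. Camera axes: x right, y down, z forward; pixel columns grow to the right and rows downward; lengths in m; the calibration is good to about 2 mm. A picture is of the moment at which its call begins. calibration takes no time and is no camera call.
- close_job(): hands the job in; it is judged then, once.
The state is a dict: "time": time; "joint_positions": joint angles; "qd": joint speeds; "joint_torque": joint torques, N m; "position": TCP position; "tool_rot": TCP orientation; "ft_force": force on the tool from outside, world axes, zero at the start; "torque": the same for the moment, N m; "grip_width": opening from 0.0 (shut) to 1.0 (fully open); "grip_force": force on a finger pad.
Only numpy, scipy, OpenCV 4.12 (cv2) and the standard library are available. Lean on these libraries where they do the work, as an engineer would, in place of code of your own. Each camera call takes 0.05 s, during which the arm holds its last target. There are 200 camera calls.

## Working session

There is one attempt and no reset: what is moved stays moved. The work goes in short steps, Python scripts to look and compute and a tool call to move; the robot and the scene stay as the last step left them, time stands still between calls to the robot, and variables do not carry over. Pictures are saved under pics/ and viewed, at most 10 in all, crops included, and the job is handed in when it is done.

Besides the shell and the picture viewer there is one more tool, called after ">>>" by a JSON object that holds its "method" and its "body". send_rows: Moves the arm, as the interface text tells. Its arguments: {"type":"object","properties":{"xyz":{"type":"array"},"dr":{"type":"array"},"jaw":{"type":"number"},"grip_force":{"type":"number"}},"required":["xyz","dr"]}

```bash
mkdir -p pics; ls; python3 - <<'E'
from bench import *
import cv2
for n in("scene","top"):
    cv2.imwrite(f"pics/{n}0.png",get_image(n)[:,:,::-1]);print(calibration(n))
s=get_state();print(s)
E
```

```text
pics
{'vfov': 53.447890702363445, 'cx': 319.2352398701788, 'cy': 245.13791780369164, 'rvec': array([ 1.70301445,  1.56779954, -0.83739179]), 'tvec': array([ 0.01970957, -0.26129269,  1.53880718])}
{'vfov': 42.758092688893704, 'cx': 316.5655064993159, 'cy': 250.51971991087245, 'rvec': array([ 2.1274416 , -2.17757811,  0.10014366]), 'tvec': array([-0.03556296,  0.5187227 ,  1.48385251])}
{'time': 0.1, 'joint_positions': array([ 1.15008975,  0.32173812, -0.07008111,  1.45154222,  0.02262431,
        1.37081211, -0.05686501]), 'qd': array([-0.00215997, -0.00331539,  0.00112878,  0.00025307,  0.00108902,
        0.00132047,  0.00013816]), 'joint_torque': array([-2.69969260e-04, -4.92570555e+01, -4.05662460e-01, -3.13398814e+01,
       -6.41150982e-02,  3.95710382e-02,  9.64681817e-05]), 'position': array([ 0.27355417, -0.5891203 ,  0.23858324]), 'tool_rot': array([-3.06601578e+00, -6.77368780e-01,  7.60481407e-04]), 'ft_force': array([-0.41872135, -0.31061598, -0.00718675]), 'torque': array([-0.00665403,  0.03879009, -0.00263941]), 'grip_force': 0.0, 'grip_width': 0.9966592587224858}
```

View pics/top0.png

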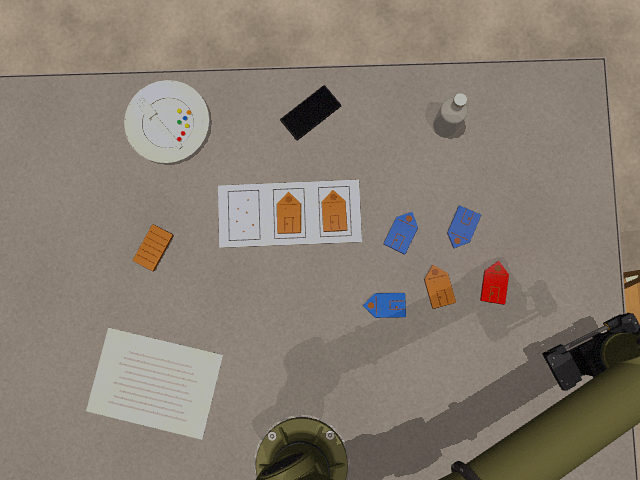

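View pics/scene0.png

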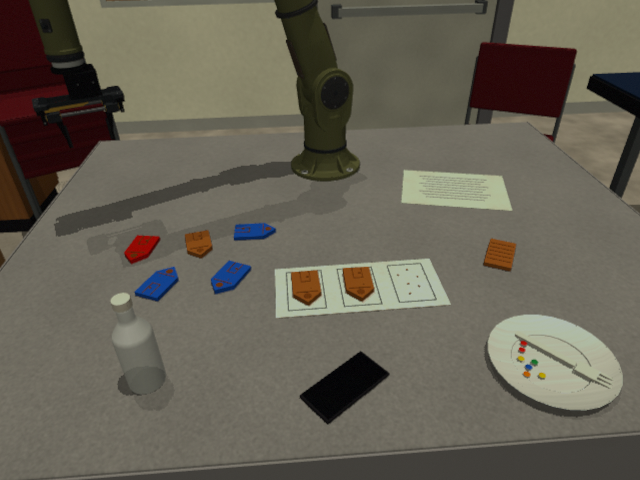

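The top view shows the loose front at about (440,287), and the board at (290,213) with its left place (244,215) empty and marked by crumbs. Blue and red look-alikes lie near the loose front. The scene view agrees.

```bash
cat > h.py <<'E'
from bench import *
import cv2, numpy as np
from scipy.spatial.transform import Rotation as R
def cast(n,px,z):
    c=calibration(n);f=240/np.tan(np.radians(c['vfov']/2))
    K=np.array([[f,0,c['cx']],[0,f,c['cy']],[0,0,1]]);M=R.from_rotvec(c['rvec']).as_matrix()
    o=-M.T@c['tvec'];d=np.c_[np.reshape(px,(-1,2)),np.ones(len(px))]@np.linalg.inv(K).T@M
    return (o+d*((z-o[2])/d[:,2])[:,None])[:,:2]
def blobs(n,im,kind,amin=300):
    im=cv2.resize(im,None,fx=4,fy=4,interpolation=cv2.INTER_CUBIC)
    h=cv2.cvtColor(im,cv2.COLOR_RGB2HSV)
    m=cv2.inRange(h,(5,110,50),(22,255,255)) if kind=='brown' else cv2.inRange(h,(0,0,185),(179,60,255))
    m=cv2.morphologyEx(m,cv2.MORPH_CLOSE,np.ones((9,9)))
    if kind!='brown': m=cv2.morphologyEx(m,cv2.MORPH_OPEN,np.ones((9,9)))
    cs=cv2.findContours(m,cv2.RETR_EXTERNAL,cv2.CHAIN_APPROX_NONE)[0]
    return [(c.reshape(-1,2)+.5)/4-.5 for c in cs if cv2.contourArea(c)>amin*16]
def rect(w):
    (x,y),(a,b),t=cv2.minAreaRect((w*1000).astype(np.float32))
    if a<b:a,b,t=b,a,t+90
    return np.round([x,y,a,b,(t+90)%180-90],1)
E
python3 - <<'E'
from h import *
for n in("top","scene"):
    im=cv2.imread(f"pics/{n}0.png")[:,:,::-1]
    for k,zs in(("brown",(.006,.010)),("white",(.002,))):
        for c in blobs(n,im,k): print(n,k,c.mean(0).round(),[list(rect(cast(n,c,z))) for z in zs])
s=get_state();print(R.from_rotvec(s['tool_rot']).as_matrix().round(3),nose_length if 'nose_length' in globals() else '')
E
```

```text
top brown [633. 295.] [[np.float64(388.3), np.float64(-817.6), np.float64(133.8), np.float64(39.6), np.float64(-4.6)], [np.float64(388.2), np.float64(-815.6), np.float64(133.5), np.float64(39.5), np.float64(-4.6)]]
top brown [439. 288.] [[np.float64(427.1), np.float64(-346.4), np.float64(105.1), np.float64(61.6), np.float64(13.7)], [np.float64(426.8), np.float64(-345.7), np.float64(104.8), np.float64(61.5), np.float64(13.7)]]
top brown [152. 247.] [[np.float64(538.7), np.float64(366.4), np.float64(106.0), np.float64(63.4), np.float64(-28.6)], [np.float64(538.2), np.float64(365.2), np.float64(105.7), np.float64(63.3), np.float64(-28.6)]]
top brown [289. 216.] [[np.float64(619.7), np.float64(21.5), np.float64(105.6), np.float64(60.3), np.float64(-0.5)], [np.float64(619.0), np.float64(21.3), np.float64(105.3), np.float64(60.2), np.float64(-0.5)]]
top brown [334. 214.] [[np.float64(621.6), np.float64(-92.7), np.float64(105.1), np.float64(60.3), np.float64(2.2)], [np.float64(620.9), np.float64(-92.7), np.float64(104.8), np.float64(60.1), np.float64(2.2)]]
top white [301. 214.] [[np.float6
[... 1258 characters left out ...]
(575.2), np.float64(65.6), np.float64(31.4)], [np.float64(35.7), np.float64(-995.7), np.float64(571.7), np.float64(65.2), np.float64(31.4)]]
scene white [550. 330.] [[np.float64(776.7), np.float64(363.7), np.float64(176.0), np.float64(66.3), np.float64(64.6)]]
scene white [410. 282.] [[np.float64(614.2), np.float64(134.4), np.float64(117.5), np.float64(72.9), np.float64(0.7)]]
scene white [359. 294.] [[np.float64(617.3), np.float64(19.0), np.float64(356.5), np.float64(154.5), np.float64(-89.0)]]
scene white [453. 194.] [[np.float64(208.6), np.float64(356.3), np.float64(291.7), np.float64(195.7), np.float64(75.2)]]
[[ 0.907  0.421 -0.001]
 [ 0.421 -0.907  0.002]
 [-0.    -0.002 -1.   ]] 0.017
```

Both views agree. The loose front is at (427,-347) mm with yaw 13.6°. The board is at (618,20) mm with yaw 0.9°, so the empty place is at about (616.3,135.3) mm. I'm moving to a point above the loose front.

>>> {"method": "send_rows", "body": {"xyz": [[20, -12, 10], [50, -32, 25], [80, -52, 40], [110, -71, 55], [140, -90, 70], [170, -110, 85], [200, -129, 100], [225, -145, 112], [241, -156, 120], [241, -156, 120]], "dr": [[0, 0, 0.02], [0, 0, 0.04], [0, 0, 0.06], [0, 0, 0.09], [0, 0, 0.115], [0, 0, 0.14], [0, 0, 0.165], [0, 0, 0.185], [0, 0, 0.197], [0, 0, 0.197]], "jaw": 87}}

```text
time: 0.93
position: [0.4286, -0.3401, 0.1172]
tool_rot: [-3.113, -0.384, 0.002]
ft_force: [1.0, 0.6, 0.2]
grip_width: 1.0
grip_force: 0.0
```

```bash
cat > w.py <<'E'
from h import *
import sys
x,y,z,yaw=map(float,sys.argv[1:5])
s=get_state();M=R.from_rotvec(s['tool_rot']).as_matrix()
T=R.from_euler('z',yaw,degrees=True).as_matrix()@np.diag([1,-1,-1])
print(s['time'],(s['position']*1000).round(1),'yaw',np.degrees(np.arctan2(M[1,0],M[0,0])).round(2),'tilt',M[:,2].round(4),'F',s['ft_force'].round(2),s['grip_width'],s['grip_force'])
print('shift',(M.T@(np.array([x,y,z])-s['position']*1000)).round(1),'turn',R.from_matrix(M.T@T).as_rotvec().round(4))
E
python3 w.py 427.3 -347 20 13.6
```

```text
0.9333 [ 428.6 -340.1  117.2] yaw 14.07 tilt [-0.0019  0.0051 -1.    ] F [1.   0.56 0.21] 1.0000786096320324 0.0
shift [-2.9  6.9 97.2] turn [-0.0054  0.0007  0.0081]
```

>>> {"method": "send_rows", "body": {"xyz": [[0, 0, 5], [0, 0, 15], [0, 0, 25], [0, 0, 35], [0, 0, 45], [0, 0, 55], [0, 0, 60], [0, 0, 60], [0, 0, 60], [0, 0, 60]], "dr": [[0, 0, 0], [0, 0, 0], [0, 0, 0], [0, 0, 0], [0, 0, 0], [0, 0, 0], [0, 0, 0], [0, 0, 0], [0, 0, 0], [0, 0, 0]]}}

```text
time: 1.77
position: [0.427, -0.3468, 0.06]
tool_rot: [3.119, 0.373, 0.001]
ft_force: [0.0, -0.5, 0.0]
grip_width: 0.997
grip_force: 0.0
```

```bash
python3 w.py 427.3 -347 20 13.6; python3 -c "
from h import *
im=get_image('top');cv2.imwrite('pics/top1.png',cv2.resize(im[220:360,350:540],None,fx=4,fy=4)[:,:,::-1])"
```

```text
1.7667 [ 427.  -346.8   60. ] yaw 13.63 tilt [ 7.e-04 -6.e-04 -1.e+00] F [ 0.05 -0.47  0.02] 0.9971320917352823 0.0
shift [ 0.2  0.2 40. ] turn [ 0.0007 -0.0005  0.0005]
```

View pics/top1.png

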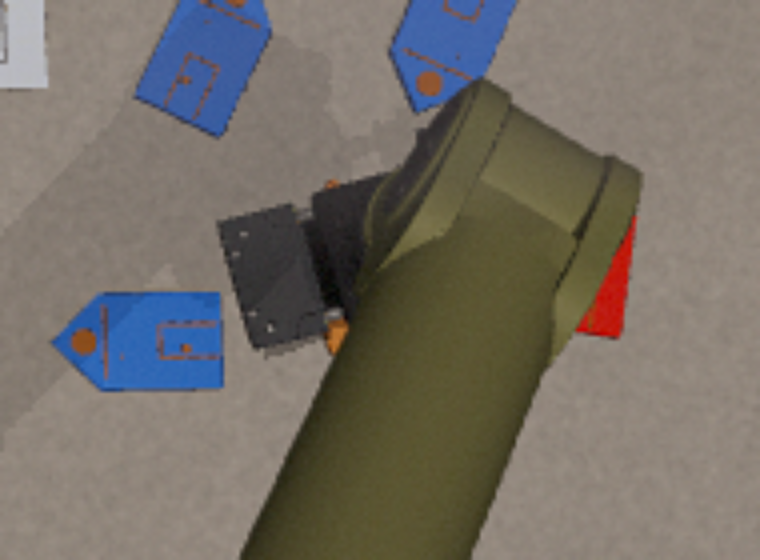

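The gripper straddles the front. In the crop, brown shows at (335,335) and (330,185), and the blue pieces are clear of the fingers. I'm descending.

>>> {"method": "send_rows", "body": {"xyz": [[0, 0, 6], [0, 0, 14], [0, 0, 22], [0, 0, 29], [0, 0, 34], [0, 0, 37], [0, 0, 39], [0, 0, 40], [0, 0, 40], [0, 0, 40]], "dr": [[0, 0, 0], [0, 0, 0], [0, 0, 0], [0, 0, 0], [0, 0, 0], [0, 0, 0], [0, 0, 0], [0, 0, 0], [0, 0, 0], [0, 0, 0]]}}

```text
time: 2.65
position: [0.4268, -0.3467, 0.0198]
tool_rot: [3.119, 0.373, 0.0]
ft_force: [0.2, -0.3, 0.5]
grip_width: 1.002
grip_force: 0.0
```

>>> {"method": "send_rows", "body": {"xyz": [[0, 0, 0], [0, 0, 0], [0, 0, 0], [0, 0, 0], [0, 0, 0], [0, 0, 0], [0, 0, 0], [0, 0, 0], [0, 0, 0], [0, 0, 0]], "dr": [[0, 0, 0], [0, 0, 0], [0, 0, 0], [0, 0, 0], [0, 0, 0], [0, 0, 0], [0, 0, 0], [0, 0, 0], [0, 0, 0], [0, 0, 0]], "jaw": 50, "grip_force": 10}}

```text
time: 3.48
position: [0.4267, -0.3466, 0.0196]
tool_rot: [3.119, 0.373, 0.0]
ft_force: [0.1, 0.5, 1.3]
grip_width: 0.688
grip_force: 10.0
```

```bash
python3 w.py 427.3 -347 120 13.6
```

```text
3.4833 [ 426.7 -346.6   19.6] yaw 13.62 tilt [ 1.e-04 -2.e-04 -1.e+00] F [0.11 0.55 1.25] 0.688308490644 9.997285902500153
shift [   0.5    0.5 -100.4] turn [ 0.0002 -0.      0.0004]
```

Gripped at 59.9 mm, which matches the 60 mm width. Now lifting.

>>> {"method": "send_rows", "body": {"xyz": [[0, 0, -3], [0, 0, -8], [0, 0, -16], [0, 0, -26], [0, 0, -38], [0, 0, -50], [0, 0, -62], [0, 0, -72], [0, 0, -78], [0, 0, -80]], "dr": [[0, 0, 0], [0, 0, 0], [0, 0, 0], [0, 0, 0], [0, 0, 0], [0, 0, 0], [0, 0, 0], [0, 0, 0], [0, 0, 0], [0, 0, 0]]}}

```text
time: 4.32
position: [0.4273, -0.3471, 0.1013]
tool_rot: [3.117, 0.372, 0.003]
ft_force: [-0.6, 0.6, -0.6]
grip_width: 0.688
grip_force: 10.0
```

```bash
python3 w.py 616.3 135.3 100 0.9
```

```text
4.3167 [ 427.3 -347.1  101.3] yaw 13.62 tilt [ 0.0019 -0.0018 -1.    ] F [-0.56  0.59 -0.56] 0.6884881601582624 9.997813403606415
shift [ 297.3 -424.3    0.8] turn [ 0.002  -0.0017  0.2221]
```

>>> {"method": "send_rows", "body": {"xyz": [[5, -7, 0], [16, -23, 0], [33, -47, 0], [52, -74, 0], [72, -102, 0], [92, -130, 0], [112, -158, 0], [130, -184, 0], [143, -203, 0], [150, -212, 0]], "dr": [[0, 0, 0.005], [0, 0, 0.012], [0, 0, 0.025], [0, 0, 0.04], [0, 0, 0.055], [0, 0, 0.07], [0, 0, 0.085], [0, 0, 0.096], [0, 0, 0.106], [0, 0, 0.111]]}}

```text
time: 5.15
position: [0.5229, -0.0997, 0.0988]
tool_rot: [-3.132, -0.207, 0.001]
ft_force: [1.2, 0.2, -1.0]
grip_width: 0.685
grip_force: 10.0
```

```bash
python3 w.py 616.3 135.3 100 0.9
```

```text
5.15 [522.9 -99.7  98.8] yaw 7.55 tilt [-9.0e-04  2.4e-03 -1.0e+00] F [ 1.17  0.22 -0.97] 0.685492526925812 9.997400343418121
shift [ 123.5 -220.7   -0.7] turn [-0.0024  0.0007  0.1161]
```

>>> {"method": "send_rows", "body": {"xyz": [[5, -9, 0], [16, -29, 0], [32, -59, 0], [50, -92, 0], [68, -125, 0], [86, -158, 0], [102, -188, 0], [114, -210, 0], [121, -223, 0], [123, -227, 0]], "dr": [[0, 0, 0.005], [0, 0, 0.012], [0, 0, 0.025], [0, 0, 0.04], [0, 0, 0.055], [0, 0, 0.07], [0, 0, 0.085], [0, 0, 0.096], [0, 0, 0.106], [0, 0, 0.111]]}}

```text
time: 5.98
position: [0.6149, 0.1407, 0.0986]
tool_rot: [-3.139, -0.032, 0.002]
ft_force: [-0.8, 0.3, -0.5]
grip_width: 0.687
grip_force: 10.0
```

>>> {"method": "send_rows", "body": {"xyz": [[0, 0, 4], [0, 0, 12], [0, 0, 22], [0, 0, 32], [0, 0, 40], [0, 0, 46], [0, 0, 49], [0, 0, 50], [0, 0, 50], [0, 0, 50]], "dr": [[0, 0, 0], [0, 0, 0], [0, 0, 0], [0, 0, 0], [0, 0, 0], [0, 0, 0], [0, 0, 0], [0, 0, 0], [0, 0, 0], [0, 0, 0]]}}

```text
time: 6.82
position: [0.6161, 0.1357, 0.0499]
tool_rot: [-3.141, -0.025, -0.001]
ft_force: [-0.2, 0.0, -0.2]
grip_width: 0.686
grip_force: 10.0
```

```bash
python3 w.py 616.3 135.3 24 0.9;  python3 -c "
from h import *
for n in('scene','top'):
    im=get_image(n);cv2.imwrite(f'pics/{n}2.png',im[:,:,::-1])
    if n=='scene':
        cv2.imwrite('pics/s2c.png',cv2.resize(im[210:330,250:470],None,fx=3,fy=3)[:,:,::-1])
        for c in blobs(n,im,'brown'): print(c.mean(0).round(),rect(cast(n,c,.010+(.0295 if c.mean(0)[0]>380 else 0))))
"
```

```text
6.8167 [616.1 135.7  49.9] yaw 0.91 tilt [ 7.e-04  1.e-04 -1.e+00] F [-0.16  0.   -0.24] 0.6863734839418674 9.997645765542984
shift [ 0.2  0.4 25.9] turn [-0.0001 -0.0007  0.0001]
[305. 285.] [621.  -93.9 113.6  59.8   1.9]
[358. 281.] [ 6.186e+02  1.970e+01  1.143e+02  6.110e+01 -5.000e-01]
[413. 269.] [619.3 137.9 118.6  60.  -13.6]
[500. 254.] [582.6 339.1 114.4  57.7 -28.7]
[  8. 188.] [   15.1 -1005.3   618.4    66.2    31. ]
```

View pics/s2c.png

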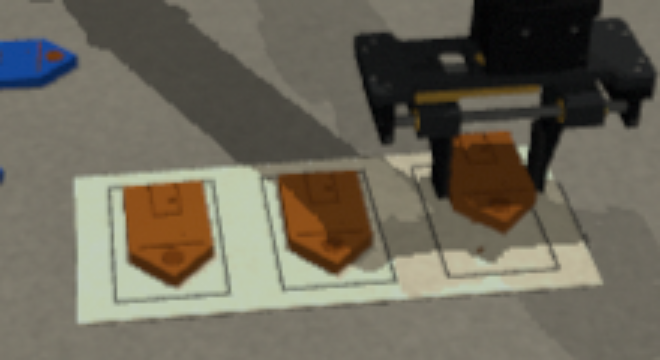

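The front hangs square over the empty place, at crop (490,180), and both neighbours are undisturbed. I'm lowering it slowly.

>>> {"method": "send_rows", "body": {"xyz": [[0, 0, 5], [0, 0, 11], [0, 0, 16], [0, 0, 20], [0, 0, 22.5], [0, 0, 24], [0, 0, 25], [0, 0, 25.5], [0, 0, 26], [0, 0, 26]], "dr": [[0, 0, 0], [0, 0, 0], [0, 0, 0], [0, 0, 0], [0, 0, 0], [0, 0, 0], [0, 0, 0], [0, 0, 0], [0, 0, 0], [0, 0, 0]]}}

```text
time: 7.75
position: [0.616, 0.1356, 0.0238]
tool_rot: [-3.141, -0.025, -0.001]
ft_force: [-0.3, 0.4, -0.3]
grip_width: 0.684
grip_force: 10.0
```

```bash
python3 w.py 616.3 135.3 24 0.9
```

```text
7.75 [616.  135.6  23.8] yaw 0.91 tilt [ 4.e-04  0.e+00 -1.e+00] F [-0.33  0.37 -0.32] 0.6842894274286903 9.997711479663849
shift [ 0.3  0.3 -0.2] turn [ 0.     -0.0004  0.0001]
```

No contact force shows yet, so I'm easing down another 0.6 mm.

>>> {"method": "send_rows", "body": {"xyz": [[0, 0, 0.1], [0, 0, 0.2], [0, 0, 0.3], [0, 0, 0.4], [0, 0, 0.5], [0, 0, 0.6], [0, 0, 0.6], [0, 0, 0.6], [0, 0, 0.6], [0, 0, 0.6]], "dr": [[0, 0, 0], [0, 0, 0], [0, 0, 0], [0, 0, 0], [0, 0, 0], [0, 0, 0], [0, 0, 0], [0, 0, 0], [0, 0, 0], [0, 0, 0]]}}

```text
time: 8.58
position: [0.616, 0.1356, 0.0237]
tool_rot: [3.141, 0.025, 0.001]
ft_force: [-2.2, -1.1, 6.5]
grip_width: 0.689
grip_force: 10.0
```

```bash
python3 w.py 616.3 135.3 24 0.9
```

```text
8.5833 [616.  135.6  23.7] yaw 0.9 tilt [ 5.e-04 -2.e-04 -1.e+00] F [-2.21 -1.08  6.47] 0.6890358393237648 9.998286366462708
shift [ 0.3  0.3 -0.3] turn [ 0.0002 -0.0005  0.0001]
```

It's in contact at 6.5 N. I'll relax slightly, open the jaws modestly, then lift away.

>>> {"method": "send_rows", "body": {"xyz": [[0, 0, -0.3], [0, 0, -0.4], [0, 0, -0.4], [0, 0, -0.4], [0, 0, -0.4], [0, 0, -0.4], [0, 0, -0.4], [0, 0, -0.4], [0, 0, -0.4], [0, 0, -0.4]], "dr": [[0, 0, 0], [0, 0, 0], [0, 0, 0], [0, 0, 0], [0, 0, 0], [0, 0, 0], [0, 0, 0], [0, 0, 0], [0, 0, 0], [0, 0, 0]]}}

```text
time: 9.42
position: [0.616, 0.1356, 0.0237]
tool_rot: [3.141, 0.025, 0.001]
ft_force: [-2.0, -0.4, 6.0]
grip_width: 0.691
grip_force: 10.0
```

>>> {"method": "send_rows", "body": {"xyz": [[0, 0, 0], [0, 0, 0], [0, 0, 0], [0, 0, 0], [0, 0, 0], [0, 0, 0], [0, 0, 0], [0, 0, 0], [0, 0, 0], [0, 0, 0]], "dr": [[0, 0, 0], [0, 0, 0], [0, 0, 0], [0, 0, 0], [0, 0, 0], [0, 0, 0], [0, 0, 0], [0, 0, 0], [0, 0, 0], [0, 0, 0]], "jaw": 76}}

```text
time: 10.25
position: [0.6158, 0.1356, 0.0234]
tool_rot: [3.141, 0.025, 0.0]
ft_force: [-0.8, -0.7, -0.2]
grip_width: 0.874
grip_force: 0.0
```

>>> {"method": "send_rows", "body": {"xyz": [[0, 0, -3], [0, 0, -10], [0, 0, -20], [0, 0, -35], [0, 0, -55], [0, 0, -80], [0, 0, -105], [0, 0, -130], [0, 0, -150], [0, 0, -160]], "dr": [[0, 0, 0], [0, 0, 0], [0, 0, 0], [0, 0, 0], [0, 0, 0], [0, 0, 0], [0, 0, 0], [0, 0, 0], [0, 0, 0], [0, 0, 0]]}}

```text
time: 11.08
position: [0.6173, 0.1363, 0.188]
tool_rot: [-3.141, -0.025, -0.009]
ft_force: [0.3, 0.1, 0.1]
grip_width: 0.877
grip_force: 0.0
```

>>> {"method": "send_rows", "body": {"xyz": [[0, 10, 0], [0, 30, 0], [0, 60, 0], [0, 90, 0], [0, 125, 0], [0, 160, 0], [0, 195, 0], [0, 230, 0], [0, 260, 0], [0, 280, 0]], "dr": [[0, 0, 0], [0, 0, 0], [0, 0, 0], [0, 0, 0], [0, 0, 0], [0, 0, 0], [0, 0, 0], [0, 0, 0], [0, 0, 0], [0, 0, 0]]}}

```text
time: 11.92
position: [0.6183, -0.1502, 0.1815]
tool_rot: [3.14, 0.017, -0.005]
ft_force: [-0.3, -0.6, 0.1]
grip_width: 0.872
grip_force: 0.0
```

```bash
python3 -c "
from h import *
for n in('scene','top'):
    im=get_image(n)
    a,b,c,d=(210,330,250,470) if n=='scene' else (150,280,180,400)
    cv2.imwrite(f'pics/{n}3.png',cv2.resize(im[a:b,c:d],None,fx=3,fy=3)[:,:,::-1])
    for k in('brown','white'):
        for c in blobs(n,im,k): print(n,k,c.mean(0).round(),rect(cast(n,c,.010 if k=='brown' else .002)))
print(get_state()['time'])
"
```

```text
scene brown [305. 285.] [621.  -93.7 113.6  59.7   2.2]
scene brown [358. 281.] [618.6  19.5 114.3  60.9  -0.7]
scene brown [409. 277.] [6.163e+02 1.339e+02 1.139e+02 6.210e+01 4.000e-01]
scene brown [500. 254.] [543.6 360.4 119.8  60.4 -28.5]
scene brown [  8. 188.] [   15.3 -1005.6   618.4    66.1    31. ]
scene white [545. 357.] [832.1 329.7 218.1 182.9 -58.5]
scene white [316. 301.] [627.3 -91.3 139.3 136.2   1.2]
scene white [398. 289.] [616.2  87.3 221.4 157.8 -89. ]
scene white [455. 190.] [207.4 356.5 293.1 203.5  75.7]
top brown [634. 343.] [ 273.9 -806.4  362.9   39.5   -4.6]
top brown [153. 247.] [538.3 365.2 105.9  63.2 -28.4]
top brown [332. 218.] [ 6.007e+02 -8.890e+01  6.460e+01  5.270e+01  3.000e-01]
top brown [243. 218.] [6.166e+02 1.361e+02 1.049e+02 6.050e+01 5.000e-01]
top brown [289. 216.] [ 6.190e+02  2.130e+01  1.053e+02  6.020e+01 -5.000e-01]
top white [155. 383.] [203.  360.7 296.1 209.2  75.7]
top white [277. 217.] [617.8  48.1 304.5 159.2 -89.1]
top white [166. 121.] [868.7 335.1 219.  218.5  81.4]
12.0167
```

View pics/top3.png

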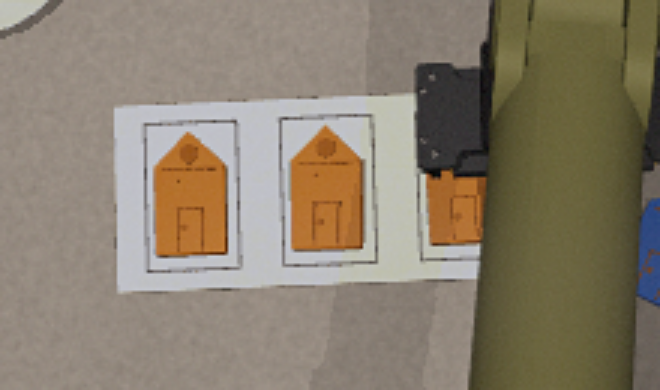

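View pics/scene3.png

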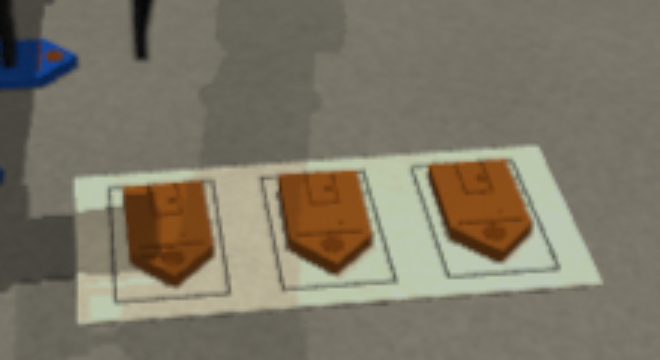

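The front lies flat in the left outline, within about 1 mm of centre and 0.5° of square: outline centre at crop (192,196), front centre at (190.5,194.5). The scene view puts both neighbours within 0.2 mm of where they started. I'm handing in.

```bash
python3 -c "
from bench import *
print(close_job())"
```

```text
the job is handed in; nothing more can be done
None
```

The loose house front is lying flat in the empty left-hand place, centred to about 1 mm and square to about 0.5°; the other two fronts have not moved, and I handed the job in at about 12 s.

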